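# Seat and latch the sliding soldering board

## Task

With your fingertip, push the sliding soldering board along its rails by its upright batten until you feel it drop into the locating notches; then push the brass turn-button by its post, swinging it all the way across over the edge of the seated board to lock it down. Push only: do not lift the board or the charcoal block, which must stay standing on it, leave the other things on the bench alone, and finish clear of everything.

Things in the scene. Friction and masses are not known exactly. Their poses are not given: they have to be found in the camera images.
- rails: Fixed soldering station: wooden base 360 x 210 x 10 mm with four aluminium rails along its x axis (tops at z 24 mm, x -175 to +175) and a wooden guide strip on each side (inner faces y +-67, tops z 40). Origin: centre of the base's underside, on the bench, z up. The board slides towards this frame's +x. A brass pillar at x +95, y +88 carries the turn-button.
- seat (a point): Point fixed on the rails where the board's origin comes when seated: x +75, y 0, z 17 mm of the rails' frame. Each rail has one notch 27 mm long, 7 mm deep (outer rails y +-52: centred at x +120; inner rails y +-28: at x +30); all four feet reach theirs together, with +-3.5 mm play.
- board: Loose wooden board 130 x 130 mm, about 0.6 kg; white ceramic slab on top (x -35 to +55, y -53 to +32), on four feet 20 mm long (outer pair at x +45, inner at x -45). Origin: centre, level with the feet's undersides; axes as the rails' frame. Rides with its origin 24 mm above the bench, seated 17 mm. Panel top 25, slab top 31 mm above the origin. 2 mm play each side; slides with 2 to 7 N.
- batten (a point): Centre of the top edge of the rear face of the board's upright push batten: 65 mm behind the board's origin and 50 mm above it. The batten is 80 mm wide (y), 12 mm thick, rises 25 mm above the panel; push on its rear face towards +x.
- turn_button (a joint): Brass bar 14 mm wide, 8 thick (z 45 to 53 mm), on a vertical pivot at x +95, y +88 mm of the rails' frame. 0: points to -x of the rails, beside the guide. Grows anticlockwise from above; negative: turned outwards. 1.57 (its stop): points to -y, across the board's edge. Stays where left (about 1 N at the post). Passes 3 mm above the seated board; an unseated board blocks it.
- turn_post (a point): Centre of the top of the turn-button's upright push post: 12 mm diameter, z 53 to 85 mm above the bench, standing on the bar's end 36 mm from the pivot.
- charcoal: Loose black charcoal block, 50 x 35 x 25 mm, standing on the board's slab; origin at the centre of its underside. It rides along.
- dish: Bystander: white bowl, 70 mm across, 25 mm high; origin under its centre.
- flux_jar: Bystander: small jar, 44 mm across, 50 mm high; origin under its centre.
- mandrel: Bystander: upright steel ring mandrel, foot 32 mm across, 110 mm high; origin under its centre.
- hammer: Bystander: small hammer, 200 mm long, lying; origin under its middle.
- bangle: Bystander: copper bangle, 68 mm across, 12 mm high, lying flat; origin under its centre.
- beeswax: Bystander: yellow-brown block of wax, 60 x 40 x 18 mm; origin under its centre.

How it is judged (in metres and radians):
On the way:
1. the board has dropped into its notches, the turn-button still open (z of board in the frame of rails between 0.014 and 0.0195 m and x of board in the frame of rails between 0.069 and 0.081 m and angle between board's own z axis and vertical below 0.03 rad and value of joint turn_button below 0.6 rad), for 0.2 s.
At the end, for the whole second after the job is handed in: The board rests in its notches (origin less than 19.5 mm above the bench, within 6 mm of x = 75 mm in the rails' frame, level), at rest, the turn-button is at more than 1.35 rad across its edge, and the charcoal block stands on the board (z of board in the frame of rails between 0.014 and 0.0195 m and x of board in the frame of rails between 0.069 and 0.081 m and angle between board's own z axis and vertical below 0.03 rad and value of joint turn_button above 1.35 rad and linear speed of board below 0.01 m/s and z of charcoal in the frame of board between 0.025 and 0.037 m and angle between charcoal's own z axis and vertical below 0.15 rad); the robot touches nothing.
It fails at once if the board is lifted off its rails or tipped (z of board in the frame of rails above 0.036 m or angle between board's own z axis and vertical above 0.2 rad).
It fails at once if the charcoal block is lifted, tipped over or knocked off the board (z of charcoal in the frame of board above 0.046 m or z of charcoal in the frame of board below 0.015 m or angle between charcoal's own z axis and vertical above 0.5 rad).
It fails at once if another thing on the bench is moved by more than 30 mm or tipped (distance of any of dish, flux_jar, mandrel, hammer, bangle, beeswax from where it was at the start of the episode above 0.03 m or angle between any of mandrel, flux_jar's own z axis and vertical above 0.4 rad).
It also fails if it takes over 54 s, if anything falls off the work surface, if the arm or the gripper's body presses on something with over 40 N, if the wrist force passes 120 N, or if a joint passes its speed limit or range.

## Robot

A 6-joint arm with a two-finger parallel gripper is mounted at the origin on the work surface. World frame = base frame: x ahead of the robot, y to its left, z up, the work surface at z = 0. Lengths are in mm, angles in rad, forces in N, time in s.
With the tool pointing down it reaches from about 275 to 1000 mm from the base axis. Payload 8.4 kg.
Tool frame: the origin (TCP) lies midway between the tips of the shut fingers; the grasp point (between the pads) lies 19 mm behind it; z points along the fingers, y is the line along which they close (so a half turn about z gives the same grasp; the last joint's range is limited). The gripper opens to 85 mm and grips with 20 to 120 N. Pads are 22 mm wide; open, the fingers measure 114 mm over their backs; the gripper's body (76 mm by 85 mm) begins 54 mm behind the grasp point. The pads swing forward as they close: fully open they stand 13 mm farther back than shut.
Start: joints at [1.214, 0.353, 1.633, -0, 1.155, -0.002], TCP at [217.125, 586.075, 231.281] pointing down, gripper open.
Joint ranges: [-2.63, 2.63], [-0.92, 2.1], [0.06, 2.66], [-1.3, 4.44], [0, 2.69], [-3.02, 3.02]. Speed limits (rad/s): [2.22, 2.22, 2.79, 3.14, 3.14, 3.14].

## Interface

Orientations are given as [roll, pitch, yaw] about the fixed x, y, z axes, in that order (R = Rz(yaw) Ry(pitch) Rx(roll)).
In Python, from rig import telemetry, optics, r gives the robot as it stands.
- The arm moves only by the tool play_rows, never from a script. Its arguments are lists of equal length, an entry for each row: "dp": the shift along the tool's x, y, z in units of 40 mm (1.0 is 40 mm), a list of three; "rot": the turn, a rotation vector about the tool's x, y, z in units of 6 degrees (1.0 is 6 degrees), a list of three. In form: {"dp": [[tx, ty, tz], ...], "rot": [[ax, ay, az], ...]}. A call has 1 to 5 rows; each row is the pose to reach, as a shift and turn from the pose commanded when the call began, along the tool's axes at that moment; what a row does not reach only later rows make up. A row lasts 1/12 s, in which the tool goes at most 41.7 mm and 7.16 degrees, less where a joint would pass 70% of its speed; a pose out of reach is approached as far as the arm can. A call with a gripper value outside its range is refused whole. "fingers" is the opening, from 0 (shut) to 1 (fully open), set as the call begins (left out, the last holds). The fingers move at their own pace and stop on an object; "grip_force" is the grip in N (left out, the last holds). Time passes only in rows, so rows that repeat a pose let the fingers close. It gives the time, the measured TCP pose, the force, the opening and the grip force at its end, in the units of the state.
- telemetry.sense(): the state, without advancing time (a new reading comes with each control period).
- optics.grab_frame(name): name is "side" or "top"; returns a dict with "color" (480x640x3 uint8, red, green, blue), "mtx" (3x3 intrinsics, pixels), "D" ([k1, k2, p1, p2, k3] as OpenCV has them; the pictures are not rectified), "R" (3x3) and "t" (3): a world point X has camera coordinates R X + t. Camera axes: x right, y down, z forward; pixel columns grow to the right and rows downward; lengths in mm; the calibration is good to about 2 mm. A picture is of the moment at which its call begins. There is no depth.
- r.sign_off(): hands the job in; it is judged then, once.
The state is a dict: "clock": time; "qpos": joint angles; "qvel": joint speeds; "joint_efforts": joint torques, N m; "eef_pos": TCP position; "tcp_rot": TCP orientation; "contact_force": force on the tool from outside, world axes, zero at the start; "wrist_torque": the same for the moment, N m; "opening": opening from 0.0 (shut) to 1.0 (fully open); "grasp_force": force on a finger pad.
Only numpy, scipy, OpenCV 4.12 (cv2) and the standard library are available. Lean on these libraries where they do the work, as an engineer would, in place of code of your own. Each camera call takes 0.05 s, during which the arm holds its last target. There are 200 camera calls.

## Working session

There is one attempt and no reset: what is moved stays moved. The work goes in short steps, Python scripts to look and compute and a tool call to move; the robot and the scene stay as the last step left them, time stands still between calls to the robot, and variables do not carry over. Pictures are saved under pics/ and viewed, at most 10 in all, crops included, and the job is handed in when it is done.

Besides the shell and the picture viewer there is one more tool, called after ">>>" as a command line: name --argument value ..., lists and objects as JSON in quotes. play_rows: Moves the arm, as the interface text tells. Its arguments: {"type":"object","properties":{"dp":{"type":"array"},"rot":{"type":"array"},"fingers":{"type":"number"},"grip_force":{"type":"number"}},"required":["dp","rot"]}

```bash
ls; mkdir -p pics; cat > h.py <<'E'
import numpy as np, cv2, sys
from rig import telemetry, optics, r
def snap(n,f):
    d=optics.grab_frame(n); cv2.imwrite('pics/'+f,d['color'][:,:,::-1]); np.savez('pics/'+f+'.npz',**{k:np.array(v) for k,v in d.items()}); return d
def load(f): return np.load('pics/'+f+'.npz')
def ray(d,uv,z):
    p=cv2.undistortPoints(np.array(uv,float).reshape(-1,1,2),d['mtx'],d['D']).reshape(-1,2)
    v=np.c_[p,np.ones(len(p))]@d['R']; c=-d['R'].T@d['t']
    s=(np.array(z)-c[2])/v[:,2]; return c+v*s[:,None]
def proj(d,X):
    return cv2.projectPoints(np.array(X,float).reshape(-1,3),cv2.Rodrigues(d['R'])[0],d['t'].astype(float),d['mtx'],d['D'])[0].reshape(-1,2)
E
python3 - <<'E'
from h import *
snap('top','t0.png');snap('side','s0.png'); s=telemetry.sense(); print(s)
E
```

```text
pics
{'clock': 0.1, 'qpos': array([ 1.21361590e+00,  3.53598704e-01,  1.63408926e+00,  1.23112538e-05,
        1.15520759e+00, -2.41744568e-03]), 'qvel': array([ 0.00044063, -0.00109105, -0.00265282, -0.000198  , -0.00085878,
       -0.00165882]), 'joint_efforts': array([-4.90453967e-04, -6.06356692e+01, -3.42817175e+01, -4.42759540e-05,
        4.00588702e-03, -1.39425103e-05]), 'eef_pos': array([216.95472989, 585.6575276 , 230.61176113]), 'tcp_rot': array([-3.14028978e+00, -1.44064819e-05,  2.78682469e+00]), 'contact_force': array([ 0.57738512, -0.7000978 ,  0.18717879]), 'wrist_torque': array([0.02743145, 0.0067554 , 0.00726542]), 'grasp_force': 0.0, 'opening': 0.998167075087095}
```

View pics/t0.png

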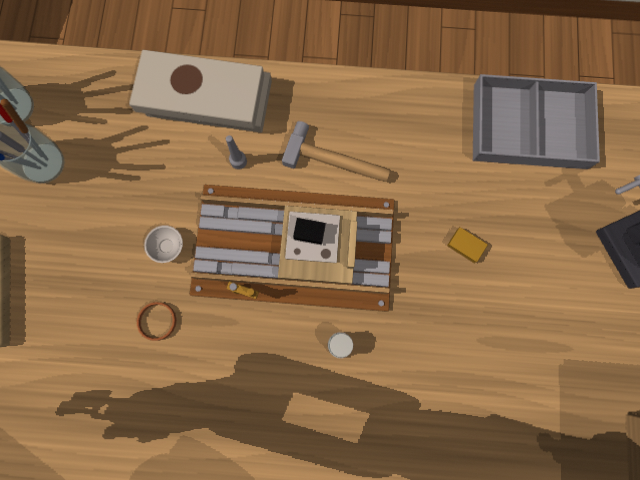

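View pics/s0.png

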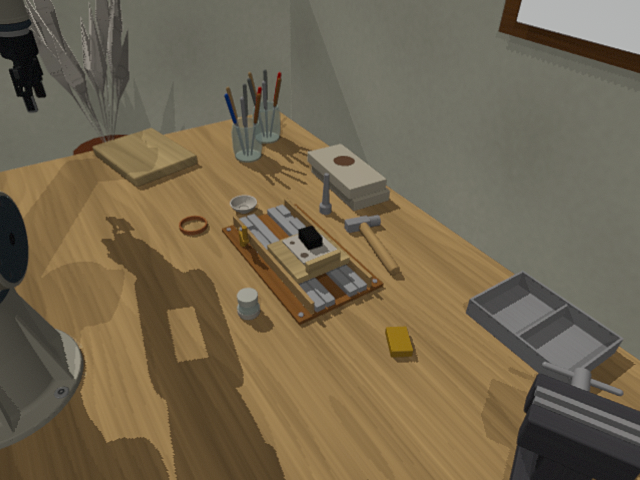

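```bash
python3 - <<'E'
from h import *
d=load('t0.png')
im=d['color'][170:325,140:410][:,:,::-1]
cv2.imwrite('pics/c0.png',cv2.resize(im,None,fx=2.9,fy=2.9,interpolation=cv2.INTER_CUBIC))
print(ray(d,[[206,186],[397,201],[389,310],[191,294]],[10]*4).round(1))
print(ray(d,[[209.5,191],[387,204.5],[381,303],[198,289]],[12]*4).round(1))
E
```

```text
[[ 696.5  202.7   10. ]
 [ 694.6 -157.7   10. ]
 [ 490.6 -152.1   10. ]
 [ 492.2  205.2   10. ]]
[[ 686.6  194.5   12. ]
 [ 685.8 -139.1   12. ]
 [ 501.8 -136.9   12. ]
 [ 502.   193.3   12. ]]
```

View pics/c0.png

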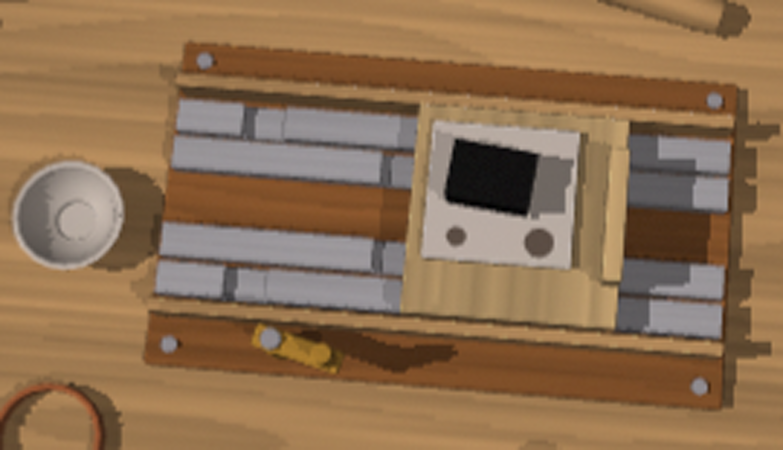

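```bash
python3 - <<'E'
from h import *
d=load('t0.png')
c=lambda u,v:[140+u/2.9,170+v/2.9]
pts=[c(628,150),c(603,281),c(621,283),c(320,352),c(270,338),c(420,102),c(402,312),c(490,178)]
print(ray(d,pts,[74,74,74,85,62,49,49,80]).round(1))
# predictions
for n,x in [('post0',[505.5,83,85]),('pivot53',[505.5,119,53]),('bar end0',[505.5,78,53])]:
    p=proj(d,x)[0]; print(n,((p-[140,170])*2.9).round(0))
E
```

```text
[[ 6.326e+02 -8.010e+01  7.400e+01]
 [ 5.528e+02 -7.020e+01  7.400e+01]
 [ 5.524e+02 -8.080e+01  7.400e+01]
 [ 4.980e+02  8.870e+01  8.500e+01]
 [ 5.061e+02  1.220e+02  6.200e+01]
 [ 6.596e+02  4.800e+01  4.900e+01]
 [ 5.289e+02  4.720e+01  4.900e+01]
 [ 6.079e+02  2.000e-01  8.000e+01]]
post0 [331. 340.]
pivot53 [277. 341.]
bar end0 [346. 346.]
```

>>> play_rows --dp '[[-0.6,-0.55,0],[-1.2,-1.1,0],[-1.8,-1.7,0],[-2.5,-2.25,0],[-3.15,-2.83,0]]' --rot '[[0,0,-0.7],[0,0,-1.4],[0,0,-2.1],[0,0,-2.8],[0,0,-3.39]]' --fingers 0

```text
clock: 0.52
eef_pos: [296.3, 434.6, 230.9]
tcp_rot: [-3.141, -0.0, -3.137]
contact_force: [1.3, -0.1, 0.6]
opening: 0.297
grasp_force: 0.0
```

>>> play_rows --dp '[[-0.5,-0.9,0],[-1.0,-1.8,0],[-1.5,-2.7,0],[-2.0,-3.6,0],[-2.5,-4.5,0]]' --rot '[[0,0,0],[0,0,0],[0,0,0],[0,0,0],[0,0,0]]'

```text
clock: 0.93
eef_pos: [396.3, 254.3, 231.2]
tcp_rot: [-3.142, -0.0, -3.141]
contact_force: [0.9, 0.9, -0.3]
opening: -0.003
grasp_force: 0.0
```

>>> play_rows --dp '[[-0.5,-0.9,0],[-1.0,-1.8,0],[-1.5,-2.7,0],[-2.0,-3.6,0],[-2.5,-4.5,0]]' --rot '[[0,0,0],[0,0,0],[0,0,0],[0,0,0],[0,0,0]]'

```text
clock: 1.35
eef_pos: [496.4, 74.1, 231.2]
tcp_rot: [3.142, -0.0, -3.142]
contact_force: [0.3, 0.3, -0.1]
opening: 0.004
grasp_force: 0.0
```

>>> play_rows --dp '[[-0.5,-0.9,0],[-1.0,-1.8,0],[-1.5,-2.7,0],[-2.0,-3.7,0],[-2.4,-4.6,0]]' --rot '[[0,0,0],[0,0,0],[0,0,0],[0,0,0],[0,0,0]]'

```text
clock: 1.77
eef_pos: [592.3, -109.1, 231.0]
tcp_rot: [3.141, -0.0, -3.142]
contact_force: [1.2, -0.0, -0.6]
opening: -0.002
grasp_force: 0.0
```

>>> play_rows --dp '[[0,-0.5,0.7],[0,-0.6,1.5],[0,-0.6,2.3],[0,-0.6,3.0],[0,-0.6,3.5]]' --rot '[[0,0,0],[0,0,0],[0,0,0],[0,0,0],[0,0,0]]'

```text
clock: 2.18
eef_pos: [590.1, -131.2, 88.2]
tcp_rot: [3.141, -0.003, 3.141]
contact_force: [-0.5, 0.7, -0.5]
opening: 0.005
grasp_force: 0.0
```

```bash
python3 - <<'E'
from h import *
d=snap('side','s1.png'); s=telemetry.sense(); print(s['eef_pos'],s['contact_force'])
print(proj(d,[s['eef_pos'],[592.5,-80.5,74]]))
im=d['color'][180:340,200:420][:,:,::-1]
cv2.imwrite('pics/c1.png',cv2.resize(im,None,fx=3.6,fy=3.6,interpolation=cv2.INTER_CUBIC))
E
```

```text
[ 588.24104149 -130.57144173   85.16780903] [-1.59733902  0.65168804 -3.0910954 ]
[[336.56716433 268.48550836]
 [323.85807495 258.1867043 ]]
```

View pics/c1.png

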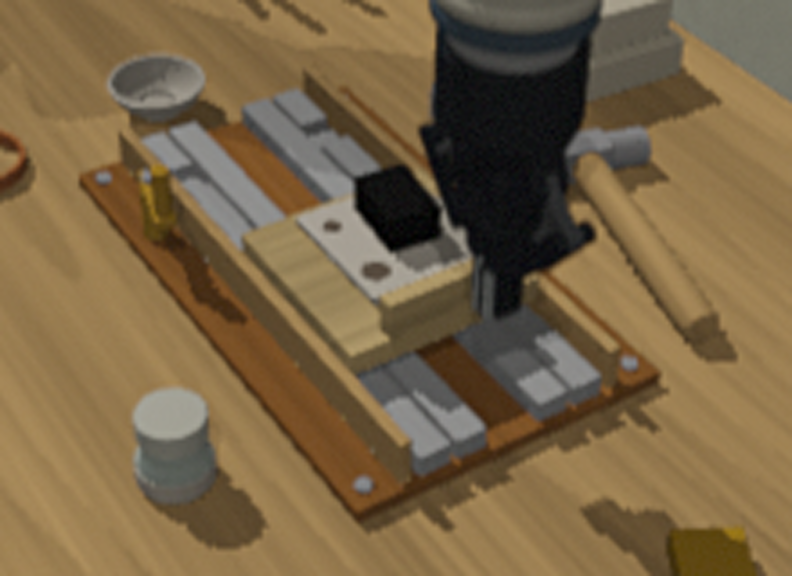

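>>> play_rows --dp '[[0,0,0.3],[0,0,0.6],[0,0,0.7],[0,0,0.7]]' --rot '[[0,0,0],[0,0,0],[0,0,0],[0,0,0]]'

```text
clock: 2.57
eef_pos: [591.6, -130.9, 62.8]
tcp_rot: [3.141, -0.001, -3.141]
contact_force: [-0.2, -0.2, 0.2]
opening: -0.002
grasp_force: 0.0
```

>>> play_rows --dp '[[0,0.2,0.2],[0,0.4,0.2],[0,0.6,0.2],[0,0.65,0.2],[0,0.7,0.2]]' --rot '[[0,0,0],[0,0,0],[0,0,0],[0,0,0],[0,0,0]]'

```text
clock: 2.98
eef_pos: [592.1, -102.2, 55.8]
tcp_rot: [-3.141, 0.001, -3.14]
contact_force: [0.5, -0.4, -0.2]
opening: 0.003
grasp_force: 0.0
```

>>> play_rows --dp '[[0,0.05,0],[0,0.1,0],[0,0.15,0],[0,0.2,0],[0,0.25,0]]' --rot '[[0,0,0],[0,0,0],[0,0,0],[0,0,0],[0,0,0]]'

```text
clock: 3.4
eef_pos: [591.8, -93.4, 55.4]
tcp_rot: [-3.141, 0.0, -3.141]
contact_force: [-0.4, -4.3, 0.2]
opening: 0.002
grasp_force: 2.1
```

>>> play_rows --dp '[[0,0.05,0],[0,0.1,0],[0,0.15,0],[0,0.2,0],[0,0.25,0]]' --rot '[[0,0,0],[0,0,0],[0,0,0],[0,0,0],[0,0,0]]'

```text
clock: 3.82
eef_pos: [591.8, -83.1, 55.4]
tcp_rot: [-3.141, 0.0, -3.141]
contact_force: [0.0, -4.4, 1.0]
opening: 0.002
grasp_force: 2.2
```

>>> play_rows --dp '[[0,0.08,0],[0,0.18,0],[0,0.28,0],[0,0.38,0],[0,0.48,0]]' --rot '[[0,0,0],[0,0,0],[0,0,0],[0,0,0],[0,0,0]]'

```text
clock: 4.23
eef_pos: [591.8, -63.4, 55.3]
tcp_rot: [-3.142, 0.0, -3.141]
contact_force: [-0.1, -4.9, 1.4]
opening: -0.002
grasp_force: 2.3
```

>>> play_rows --dp '[[0,0.1,0],[0,0.2,0],[0,0.3,0],[0,0.4,0],[0,0.5,0]]' --rot '[[0,0,0],[0,0,0],[0,0,0],[0,0,0],[0,0,0]]'

```text
clock: 4.65
eef_pos: [591.7, -43.5, 55.3]
tcp_rot: [-3.142, 0.0, -3.141]
contact_force: [0.7, -4.7, 2.5]
opening: 0.002
grasp_force: 2.5
```

>>> play_rows --dp '[[0,0.1,0],[0,0.2,0],[0,0.3,0],[0,0.4,0],[0,0.5,0]]' --rot '[[0,0,0],[0,0,0],[0,0,0],[0,0,0],[0,0,0]]'

```text
clock: 5.07
eef_pos: [591.7, -23.5, 55.3]
tcp_rot: [-3.142, -0.0, -3.141]
contact_force: [0.1, -5.2, 2.4]
opening: -0.002
grasp_force: 2.5
```

>>> play_rows --dp '[[0,0.1,0],[0,0.2,0],[0,0.3,0],[0,0.38,0],[0,0.45,0]]' --rot '[[0,0,0],[0,0,0],[0,0,0],[0,0,0],[0,0,0]]'

```text
clock: 5.48
eef_pos: [591.7, -5.5, 55.3]
tcp_rot: [-3.142, -0.0, -3.141]
contact_force: [-0.0, -5.0, 3.6]
opening: 0.002
grasp_force: 2.6
```

Now slowly, 1.5–2 mm per row, watching the force.

>>> play_rows --dp '[[0,0.05,0],[0,0.1,0],[0,0.15,0],[0,0.2,0],[0,0.25,0]]' --rot '[[0,0,0],[0,0,0],[0,0,0],[0,0,0],[0,0,0]]'

```text
clock: 5.9
eef_pos: [591.7, 4.2, 55.3]
tcp_rot: [-3.142, -0.0, -3.141]
contact_force: [-0.6, -4.4, 2.3]
opening: -0.001
grasp_force: 2.6
```

>>> play_rows --dp '[[0,0.05,0],[0,0.1,0],[0,0.15,0],[0,0.2,0],[0,0.2,0]]' --rot '[[0,0,0],[0,0,0],[0,0,0],[0,0,0],[0,0,0]]'

```text
clock: 6.32
eef_pos: [591.6, 12.5, 55.3]
tcp_rot: [3.141, -0.0, -3.141]
contact_force: [-0.2, -2.3, 1.3]
opening: -0.003
grasp_force: 1.4
```

>>> play_rows --dp '[[0,0.04,0],[0,0.08,0],[0,0.12,0],[0,0.12,0]]' --rot '[[0,0,0],[0,0,0],[0,0,0],[0,0,0]]'

```text
clock: 6.65
eef_pos: [591.6, 17.1, 55.3]
tcp_rot: [3.142, -0.0, -3.141]
contact_force: [-0.5, -3.8, 2.5]
opening: 0.003
grasp_force: 1.8
```

>>> play_rows --dp '[[0,0.04,0],[0,0.08,0],[0,0.1,0],[0,0.1,0]]' --rot '[[0,0,0],[0,0,0],[0,0,0],[0,0,0]]'

```text
clock: 6.98
eef_pos: [591.5, 21.4, 55.0]
tcp_rot: [3.141, -0.001, -3.142]
contact_force: [-0.1, 0.5, -0.2]
opening: 0.001
grasp_force: 0.0
```

>>> play_rows --dp '[[0,0.04,0],[0,0.08,0],[0,0.1,0],[0,0.1,0]]' --rot '[[0,0,0],[0,0,0],[0,0,0],[0,0,0]]'

```text
clock: 7.32
eef_pos: [591.5, 25.0, 55.1]
tcp_rot: [-3.142, -0.0, -3.141]
contact_force: [-0.3, -2.0, -1.2]
opening: 0.001
grasp_force: 1.1
```

>>> play_rows --dp '[[0,0.02,0],[0,0.04,0],[0,0.04,0]]' --rot '[[0,0,0],[0,0,0],[0,0,0]]'

```text
clock: 7.57
eef_pos: [591.6, 26.6, 55.2]
tcp_rot: [3.142, -0.0, -3.141]
contact_force: [-0.5, -3.0, -1.6]
opening: 0.007
grasp_force: 1.2
```

```bash
python3 - <<'E'
from h import *
d=snap('side','s2.png'); snap('top','t2.png')
im=d['color'][180:340,200:420][:,:,::-1]
cv2.imwrite('pics/c2.png',cv2.resize(im,None,fx=3.6,fy=3.6,interpolation=cv2.INTER_CUBIC))
E
```

```text
(no output)
```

View pics/c2.png

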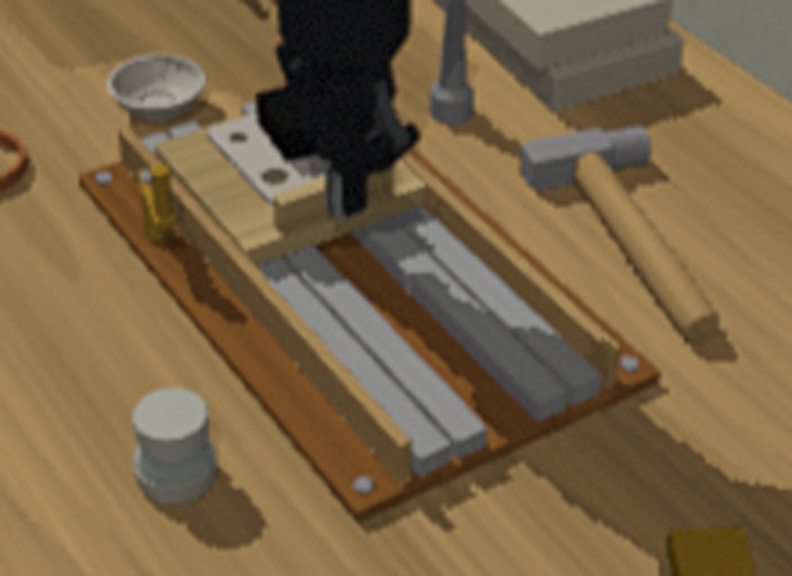

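>>> play_rows --dp '[[0,-0.1,0],[0,-0.4,0],[0,-1.0,-0.5],[0,-1.2,-1.5],[0,-1.2,-2.5]]' --rot '[[0,0,0],[0,0,0],[0,0,0],[0,0,0],[0,0,0]]'

```text
clock: 8.08
eef_pos: [590.5, -23.9, 155.3]
tcp_rot: [-3.141, -0.003, 3.14]
contact_force: [1.5, 0.8, 0.5]
opening: -0.004
grasp_force: 0.0
```

>>> play_rows --dp '[[0.5,-0.5,-0.5],[1.2,-1.0,-1],[2.0,-1.2,-1],[2.8,-1.2,-1],[3.4,-1.2,-1]]' --rot '[[0,0,0],[0,0,0],[0,0,0],[0,0,0],[0,0,0]]'

```text
clock: 8.5
eef_pos: [453.4, -70.5, 195.6]
tcp_rot: [3.142, 0.0, 3.14]
contact_force: [-1.1, -0.7, 0.2]
opening: -0.003
grasp_force: 0.0
```

```bash
python3 - <<'E'
from h import *
a=snap('top','t3.png')['color'][170:325,140:410][:,:,::-1];b=snap('side','s3.png')['color'][195:285,225:360][:,:,::-1]
print(telemetry.sense()['eef_pos'])
b=cv2.resize(b,(450,300),interpolation=cv2.INTER_CUBIC); a=cv2.resize(a[:,:200],(387,300),interpolation=cv2.INTER_CUBIC)
cv2.imwrite('pics/c3.png',np.vstack([cv2.resize(b,(800,533))[:, :]])) 
cv2.imwrite('pics/c4.png',cv2.resize(a,(774,600)))
E
```

```text
[451.91216563 -70.02129557 195.28199668]
```

View pics/c3.png

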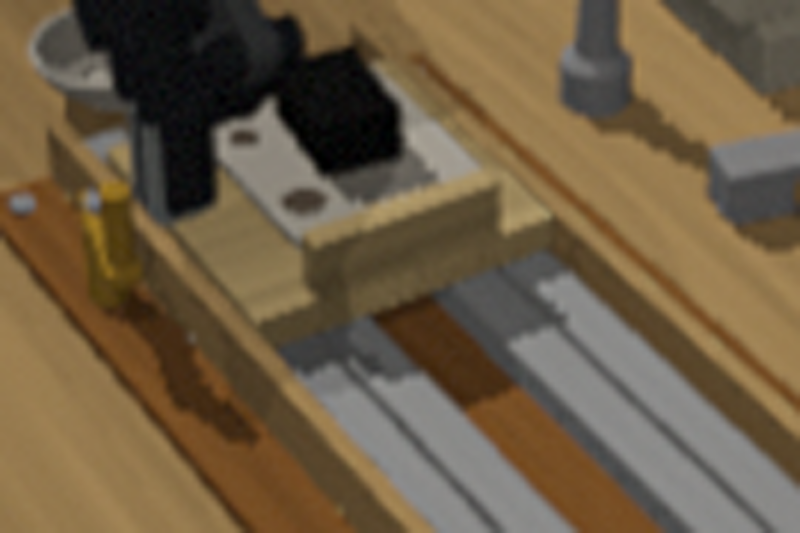

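View pics/c4.png

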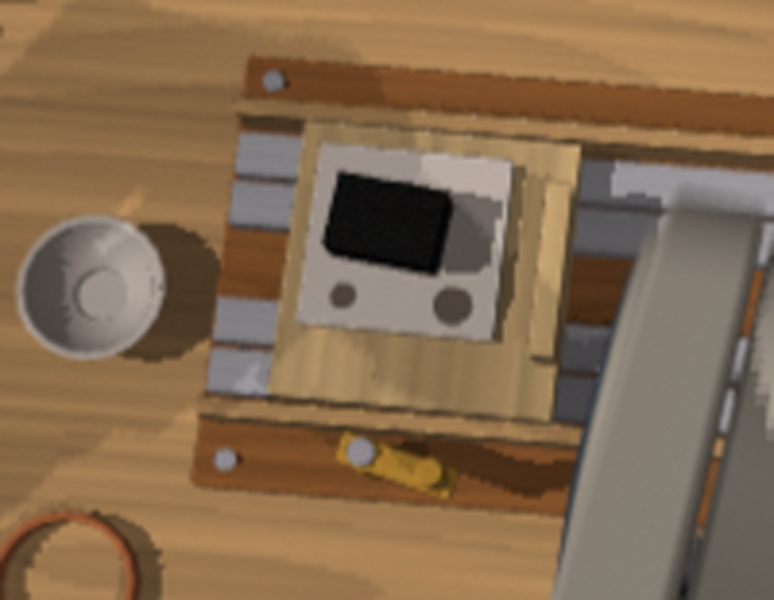

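```bash
python3 - <<'E'
from h import *
a=load('t3.png');b=load('s3.png')
T=lambda u,v:(140+u/3.87,170+v/3.87)
S=lambda u,v:(225+u/5.926,195+v/5.926)
def tri(p,q):
    u=[cv2.undistortPoints(np.array([[x]],float),d['mtx'],d['D']).reshape(2,1) for x,d in((p,a),(q,b))]
    X=cv2.triangulatePoints(np.c_[a['R'],a['t']],np.c_[b['R'],b['t']],*u); return (X[:3]/X[3]).ravel()
for n,p,q in [('panelRR',T(580,146),S(552,213)),('panelRL',T(556,418),S(262,322)),('batR',T(573,184),S(497,183)),('batL',T(552,360),S(308,248)),('post',T(430,470),S(117,188))]:
    print(n,tri(p,q).round(1))
print(ray(a,[T(580,146),T(556,418),T(573,184),T(552,360),T(306,123),T(270,396),T(430,470)],[42,42,67,67,42,42,85]).round(1))
E
```

```text
panelRR [657.8  39.   42.1]
panelRL [530.   38.8  42.2]
batR [632.8  39.   66.1]
batL [552.2  41.3  65.9]
post [498.5  87.2  85.1]
[[657.5  39.1  42. ]
 [529.7  38.9  42. ]
 [632.7  38.9  67. ]
 [552.1  41.1  67. ]
 [658.8 167.5  42. ]
 [529.9 169.   42. ]
 [498.   87.4  85. ]]
```

>>> play_rows --dp '[[0,0.8,0],[0,1.6,0],[0,2.4,0],[-0.1,3.2,0],[-0.2,3.9,0.3]]' --rot '[[0,0,0],[0,0,0],[0,0,0],[0,0,0],[0,0,0]]'

```text
clock: 9.02
eef_pos: [466.0, 88.3, 185.3]
tcp_rot: [3.14, 0.005, 3.141]
contact_force: [1.7, -0.1, 0.1]
opening: -0.001
grasp_force: 0.0
```

>>> play_rows --dp '[[0,0,0.8],[0,0,1.6],[0,0,2.4],[0,0,2.9],[0,0,2.9]]' --rot '[[0,0,0],[0,0,0],[0,0,0],[0,0,0],[0,0,0]]'

```text
clock: 9.43
eef_pos: [461.9, 86.0, 63.9]
tcp_rot: [-3.141, -0.006, -3.141]
contact_force: [-0.4, -0.4, -0.2]
opening: 0.002
grasp_force: 0.0
```

>>> play_rows --dp '[[-0.1,0,0],[-0.2,0,0],[-0.3,0,0],[-0.4,0,0],[-0.5,0,0]]' --rot '[[0,0,0],[0,0,0],[0,0,0],[0,0,0],[0,0,0]]'

```text
clock: 9.85
eef_pos: [484.9, 86.5, 68.4]
tcp_rot: [3.141, 0.002, -3.142]
contact_force: [-2.0, -0.4, 1.1]
opening: -0.002
grasp_force: 0.6
```

>>> play_rows --dp '[[-0.1,0,0],[-0.2,0,0],[-0.3,0,0],[-0.4,0.03,0],[-0.5,0.08,0]]' --rot '[[0,0,0],[0,0,0],[0,0,0],[0,0,0],[0,0,0]]'

```text
clock: 10.27
eef_pos: [504.0, 89.7, 67.3]
tcp_rot: [-3.142, -0.0, 3.142]
contact_force: [0.3, -0.4, 0.4]
opening: 0.001
grasp_force: 0.5
```

>>> play_rows --dp '[[-0.1,0.05,0],[-0.2,0.1,0],[-0.28,0.17,0],[-0.34,0.22,0],[-0.34,0.22,0]]' --rot '[[0,0,0],[0,0,0],[0,0,0],[0,0,0],[0,0,0]]'

```text
clock: 10.68
eef_pos: [518.0, 99.1, 67.3]
tcp_rot: [3.141, 0.001, -3.141]
contact_force: [-0.0, 0.2, -0.3]
opening: 0.004
grasp_force: 0.0
```

>>> play_rows --dp '[[0.4,-0.1,0],[0.7,-0.6,0],[0.6,-0.9,0],[0.2,-0.95,0],[0.0,-0.95,0]]' --rot '[[0,0,0],[0,0,0],[0,0,0],[0,0,0],[0,0,0]]'

```text
clock: 11.1
eef_pos: [518.8, 60.0, 67.7]
tcp_rot: [3.141, 0.002, 3.141]
contact_force: [-0.1, 0.4, 0.3]
opening: 0.002
grasp_force: 0.0
```

```bash
python3 - <<'E'
from h import *
b=snap('side','s4.png')['color'][195:285,225:360][:,:,::-1]
print(telemetry.sense()['eef_pos'],telemetry.sense()['contact_force'])
cv2.imwrite('pics/c5.png',cv2.resize(b,(800,533),interpolation=cv2.INTER_CUBIC))
E
```

```text
[520.48989534  60.4795379   67.91626481] [2.3508634  0.65101983 0.00799991]
```

View pics/c5.png

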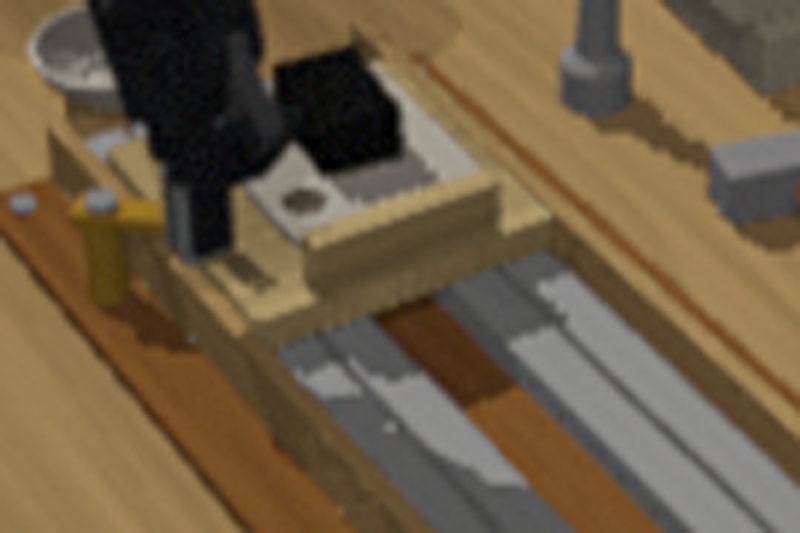

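The board is seated, the charcoal is upright, and the bar (crop ~(100,205)→(165,215)) is now swung over the guide. Next: finish pushing towards +Y.

>>> play_rows --dp '[[-0.25,0,0],[-0.5,0,0],[-0.5,0.15,0],[-0.5,0.3,0],[-0.5,0.4,0]]' --rot '[[0,0,0],[0,0,0],[0,0,0],[0,0,0],[0,0,0]]'

```text
clock: 11.57
eef_pos: [536.8, 77.5, 67.0]
tcp_rot: [3.142, -0.001, -3.141]
contact_force: [-0.9, 0.2, 0.2]
opening: -0.003
grasp_force: 0.0
```

>>> play_rows --dp '[[0,0.08,0],[0,0.16,0],[0,0.24,0],[0,0.32,0],[0,0.38,0]]' --rot '[[0,0,0],[0,0,0],[0,0,0],[0,0,0],[0,0,0]]'

```text
clock: 11.98
eef_pos: [537.2, 92.1, 67.3]
tcp_rot: [3.142, -0.0, -3.141]
contact_force: [0.4, -2.0, 1.3]
opening: 0.0
grasp_force: 0.7
```

>>> play_rows --dp '[[0,0.04,0],[0,0.08,0],[0,0.12,0],[0,0.16,0]]' --rot '[[0,0,0],[0,0,0],[0,0,0],[0,0,0]]'

```text
clock: 12.32
eef_pos: [537.2, 98.2, 67.2]
tcp_rot: [3.142, -0.0, -3.142]
contact_force: [-0.0, -0.6, 0.1]
opening: 0.003
grasp_force: 0.5
```

>>> play_rows --dp '[[0,0.04,0],[0,0.08,0],[0,0.1,0],[0,0.1,0]]' --rot '[[0,0,0],[0,0,0],[0,0,0],[0,0,0]]'

```text
clock: 12.65
eef_pos: [537.2, 102.3, 67.2]
tcp_rot: [3.142, -0.0, -3.141]
contact_force: [0.5, 0.4, -0.9]
opening: 0.001
grasp_force: 0.0
```

>>> play_rows --dp '[[0,0.03,0],[0,0.05,0],[0,0.05,0]]' --rot '[[0,0,0],[0,0,0],[0,0,0]]'

```text
clock: 12.9
eef_pos: [537.2, 103.9, 67.3]
tcp_rot: [-3.141, -0.0, -3.141]
contact_force: [1.1, -3.1, 0.1]
opening: 0.001
grasp_force: 1.6
```

>>> play_rows --dp '[[0,0.03,0],[0,0.05,0],[0,0.05,0]]' --rot '[[0,0,0],[0,0,0],[0,0,0]]'

```text
clock: 13.15
eef_pos: [537.2, 104.6, 67.2]
tcp_rot: [-3.139, -0.0, -3.141]
contact_force: [1.5, -11.7, 2.3]
opening: 0.002
grasp_force: 6.0
```

Stop felt (11.7 N). Back off −Y, then up and away.

>>> play_rows --dp '[[0,-0.2,0],[0,-0.6,0],[0,-0.7,-0.6],[0,-0.7,-1.5],[0,-0.7,-2.5]]' --rot '[[0,0,0],[0,0,0],[0,0,0],[0,0,0],[0,0,0]]'

```text
clock: 13.57
eef_pos: [535.7, 77.6, 166.9]
tcp_rot: [-3.142, -0.004, 3.141]
contact_force: [1.2, -0.4, 0.3]
opening: 0.003
grasp_force: 0.0
```

>>> play_rows --dp '[[0.6,-0.6,-0.6],[1.4,-1.2,-1],[2.2,-1.8,-1],[3.0,-2.4,-1],[3.6,-3.0,-1]]' --rot '[[0,0,0],[0,0,0],[0,0,0],[0,0,0],[0,0,0]]'

```text
clock: 13.98
eef_pos: [390.6, -42.3, 207.3]
tcp_rot: [3.141, -0.0, -3.141]
contact_force: [-0.0, -0.5, 0.1]
opening: 0.0
grasp_force: 0.0
```

>>> play_rows --dp '[[0,-0.6,0],[0,-1.2,0],[0,-1.2,0],[0,-1.2,0]]' --rot '[[0,0,0],[0,0,0],[0,0,0],[0,0,0]]'

```text
clock: 14.32
eef_pos: [393.2, -90.6, 207.4]
tcp_rot: [3.141, 0.001, 3.139]
contact_force: [0.1, -0.4, 0.6]
opening: 0.0
grasp_force: 0.0
```

```bash
python3 - <<'E'
from h import *
a=snap('top','t5.png')['color'][170:325,140:340][:,:,::-1]
snap('side','s5.png'); print(telemetry.sense()['eef_pos'])
cv2.imwrite('pics/c6.png',cv2.resize(a,(774,600),interpolation=cv2.INTER_CUBIC))
E
```

```text
[393.23122021 -89.50774001 207.21541225]
```

View pics/c6.png

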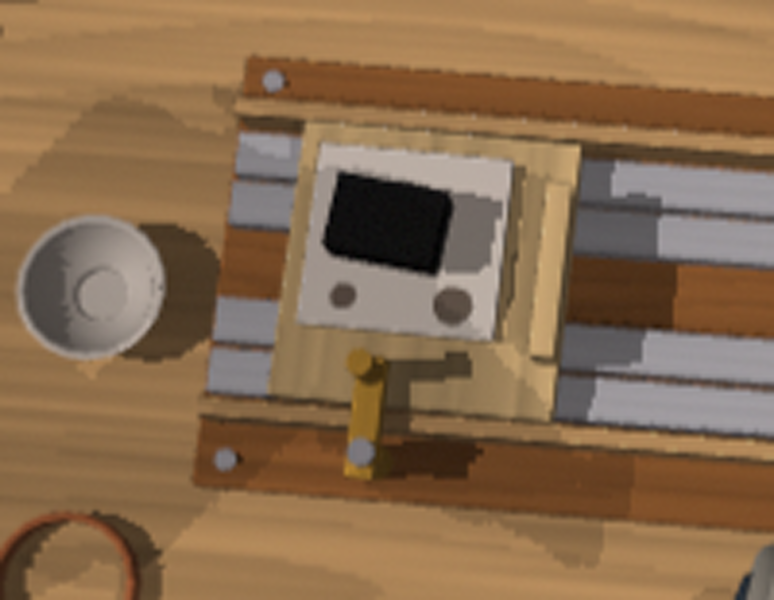

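The bar is fully across the board edge, the board has not moved, the charcoal is standing, and the arm is clear.

```bash
python3 -c "
from rig import r
print(r.sign_off())"
```

```text
the job is handed in; nothing more can be done
None
```

I handed the job in at about 14 s: the board is seated in its notches, the turn-button is against its stop across the board's edge, the charcoal is standing, and the arm is clear; no verdict was returned.

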